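# Screwdrivers from the carrying stand back to the bench rail

## Robot

A 6-joint arm with a two-finger parallel gripper is mounted at the origin on the work surface; the furniture and walls round the work are solid. World frame = base frame: x ahead of the robot, y to its left, z up, the work surface at z = 0. Lengths are in mm, angles in rad, forces in N, time in s.
With the tool pointing down it reaches from about 350 to 875 mm from the base axis. Payload 4.2 kg.
Tool frame: the origin (TCP) lies midway between the tips of the shut fingers; the grasp point (between the pads) lies 19 mm behind it; z points along the fingers, y is the line along which they close (so a half turn about z gives the same grasp; the last joint's range is limited). The gripper opens to 85 mm and grips with 20 to 120 N. Pads are 22 mm wide; open, the fingers measure 114 mm over their backs; the gripper's body (76 mm by 85 mm) begins 54 mm behind the grasp point. The pads swing forward as they close: fully open they stand 13 mm farther back than shut.
Start: joints at [1.408, 0.385, 0.008, 0, -1.194, -0.259], TCP at [255.844, 570.213, 231.312] pointing down, gripper open.
Joint ranges: [-3.14, 3.14], [-1.21, 2.06], [-1.07, 1.41], [-3.16, 2.05], [-2.99, -0.16], [-3.1, 3.1]. Speed limits (rad/s): [2.79, 2.79, 3.14, 3.14, 3.14, 3.14].

## Interface

Orientations are given as a unit quaternion [x, y, z, w].
In Python, from bench import arm gives the robot as it stands. The module is installed in compiled form; this text tells all that it offers.
- The arm moves only by the shell command python3 -m handwheel 'ROWS' [OPENING]. ROWS is JSON, a list of rows, each an object of numbers: "x", "y", "z": the shift along the world's x, y, z each as a share of 20 cm, from -1 to 1; "ax", "ay", "az": the turn, a rotation vector about the world's x, y, z each as a share of 90 degrees, from -1 to 1. In form: [{"x": .., "y": .., "z": .., "ax": .., "ay": .., "az": ..}, ...]. A call has exactly 8 rows; each row shifts and turns the commanded pose from where the row before left it; what a row does not reach is not made up. A row lasts 1/10 s, in which the tool goes at most 50 mm and 8.59 degrees, less where a joint would pass 70% of its speed; a pose out of reach is approached as far as the arm can. A call with a number of a shift or a turn outside -1 to 1 is refused whole. A call with a gripper value outside its range is refused whole. OPENING is the opening, from -1 (shut) to 1 (fully open), set as the call begins (- or left out, the last holds). The fingers move at their own pace and stop on an object; the grip force is fixed at half the most. Time passes only in rows, so rows that do not move let the fingers close, or fill a call up. It gives the time, the measured TCP pose, the force, the opening and the grip force at its end, in the units of the state.
- arm.read_state(): the state, without advancing time (a new reading comes with each control period).
- arm.get_image(name): name is "scene" or "top" or "wrist"; returns the picture (420x560x3 uint8, red, green, blue); there is no depth.
- arm.camera_params(name): a dict with "K" (3x3 intrinsics, pixels), "position" and "orientation" of the camera in the world. Camera axes: x right, y down, z forward; pixel columns grow to the right and rows downward; lengths in mm; the calibration is good to about 2 mm. A picture is of the moment at which its call begins: read the wrist's pose just before it. camera_params takes no time and is no camera call; for the wrist camera it gives the pose at the moment of the call.
- arm.job_done(): hands the job in; it is judged then, once.
The state is a dict: "clock": time; "joints": joint angles; "joint_vel": joint speeds; "joint_efforts": joint torques, N m; "position": TCP position; "ee_rot": TCP orientation; "contact_force": force on the tool from outside, world axes, zero at the start; "wrist_torque": the same for the moment, N m; "gripper_width": finger opening in mm; "grasp_force": force on a finger pad.
Only numpy, scipy, OpenCV 4.12 (cv2) and the standard library are available. Lean on these libraries where they do the work, as an engineer would, in place of code of your own. Each camera call takes 0.05 s, during which the arm holds its last target. There are 200 camera calls.

## Task

The four screwdrivers are back from the job in the carrying stand, in any order. Move each one to the bench rail, into the clip-on holder that was bored for it: the thinnest driver in the narrowest bore, and so on up to the thickest in the widest. Each must end upright and let go, with its collar fully down on its holder; do not knock the glue bottle over.

Things in the scene. Friction and masses are not known exactly. Their poses are not given: they have to be found in the camera images.
- driver_small_handle (a point): Screwdriver, the thinnest and shortest of four: handle 22 mm thick, 70 mm long, dark wood on a brass ferrule. Point: centre of the handle, 39 mm above the collar's underside; z up the handle, yaw of no account. The 4 mm steel collar under the handle, 34 mm across, rests on the carrying stand (board top 100 mm up, holes 25 mm, 64 mm apart, end cheeks 12 mm higher). Below it a 11 mm neck tapers to a 4 mm blade; tip 60 mm below collar.
- driver_medium_handle (a point): Screwdriver, the second thinnest of four: handle 28 mm thick, 78 mm long, dark wood on a brass ferrule. Point: centre of the handle, 43 mm above the collar's underside; z up the handle, yaw of no account. The 4 mm steel collar under the handle, 36 mm across, rests on the carrying stand (board top 100 mm up, holes 25 mm, 64 mm apart, end cheeks 12 mm higher). Below it a 15 mm neck tapers to a 5 mm blade; tip 66 mm below collar.
- driver_large_handle (a point): Screwdriver, the second thickest of four: handle 34 mm thick, 86 mm long, dark wood on a brass ferrule. Point: centre of the handle, 47 mm above the collar's underside; z up the handle, yaw of no account. The 4 mm steel collar under the handle, 40 mm across, rests on the carrying stand (board top 100 mm up, holes 25 mm, 64 mm apart, end cheeks 12 mm higher). Below it a 19 mm neck tapers to a 6 mm blade; tip 72 mm below collar.
- driver_largest_handle (a point): Screwdriver, the thickest and longest of four: handle 40 mm thick, 94 mm long, dark wood on a brass ferrule. Point: centre of the handle, 51 mm above the collar's underside; z up the handle, yaw of no account. The 4 mm steel collar under the handle, 46 mm across, rests on the carrying stand (board top 100 mm up, holes 25 mm, 64 mm apart, end cheeks 12 mm higher). Below it a 23 mm neck tapers to a 8 mm blade; tip 78 mm below collar.
- holder_small_mouth (a point): Holder bored 14 mm right through, for the 22 mm handle: fixed wooden block 56 x 54 x 16 mm clipped to the rail in any order, 64 mm apart. Point: centre of the bore in the top face, 100 mm above the table; x square to the row towards the rail (40 mm behind, clips 3 mm above the block), y along the row, z up. The mouth has a 3 mm chamfer.
- holder_medium_mouth (a point): Holder bored 18 mm right through, for the 28 mm handle: fixed wooden block 56 x 54 x 16 mm clipped to the rail in any order, 64 mm apart. Point: centre of the bore in the top face, 100 mm above the table; x square to the row towards the rail (40 mm behind, clips 3 mm above the block), y along the row, z up. The mouth has a 3 mm chamfer.
- holder_large_mouth (a point): Holder bored 22 mm right through, for the 34 mm handle: fixed wooden block 56 x 54 x 16 mm clipped to the rail in any order, 64 mm apart. Point: centre of the bore in the top face, 100 mm above the table; x square to the row towards the rail (40 mm behind, clips 3 mm above the block), y along the row, z up. The mouth has a 3 mm chamfer.
- holder_largest_mouth (a point): Holder bored 26 mm right through, for the 40 mm handle: fixed wooden block 56 x 54 x 16 mm clipped to the rail in any order, 64 mm apart. Point: centre of the bore in the top face, 100 mm above the table; x square to the row towards the rail (40 mm behind, clips 3 mm above the block), y along the row, z up. The mouth has a 3 mm chamfer.
- glue_bottle_middle (a point): White glue bottle with a red nozzle, 42 x 57 mm and 184 mm tall, standing loose between the stand and the rail; the point is its centre, 92 mm up; z runs up the bottle.
There are look-alikes about, which are no part of the job. What is shaped like the part that bears driver_small_handle but blue or orange is not meant.

How it is judged (in metres and radians):
At the end, for the whole second after the job is handed in: Every driver hangs at rest in the holder bored for it: handle centre within 8 mm of the bore's axis, collar down on the block to within 3 mm, upright to within 5 degrees (horizontal distance between driver_small_handle and holder_small_mouth below 0.008 m and z of driver_small_handle in the frame of holder_small_mouth between 0.036 and 0.042 m and angle between each of driver_small_handle, driver_medium_handle, driver_large_handle, driver_largest_handle's own z axis and vertical below 0.09 rad and linear speed of each of driver_small, driver_medium, driver_large, driver_largest below 0.02 m/s and horizontal distance between driver_medium_handle and holder_medium_mouth below 0.008 m and z of driver_medium_handle in the frame of holder_medium_mouth between 0.04 and 0.046 m and horizontal distance between driver_large_handle and holder_large_mouth below 0.008 m and z of driver_large_handle in the frame of holder_large_mouth between 0.044 and 0.05 m and horizontal distance between driver_largest_handle and holder_largest_mouth below 0.008 m and z of driver_largest_handle in the frame of holder_largest_mouth between 0.048 and 0.054 m); the robot touches nothing.
It fails at once if the glue bottle is knocked over (tilted more than 30 degrees) (angle between glue_bottle_middle's own z axis and vertical above 0.52 rad).
It also fails if it takes over 136 s, if anything falls off the work surface, if the arm or the gripper's body presses on something with over 40 N, if the wrist force passes 120 N, or if a joint passes its speed limit or range.

## Working session

There is one attempt and no reset: what is moved stays moved. The work goes in short steps, Python scripts to look and compute and a shell command to move; the robot and the scene stay as the last step left them, time stands still between calls to the robot, and variables do not carry over. Pictures are saved under pics/ and viewed, at most 16 in all, crops included, and the job is handed in when it is done.

```bash
mkdir -p pics; python3 - <<'E'
from bench import arm
import cv2
s=arm.read_state();print(s)
for n in("scene","top"):
    im=arm.get_image(n);cv2.imwrite(f"pics/{n}0.png",im[:,:,::-1]);c=arm.camera_params(n);print(n,c)
print(arm.camera_params("wrist"))
E
```

```text
{'clock': 0.0, 'joints': array([ 1.40758534e+00,  3.85572936e-01,  6.60804927e-03, -5.29145846e-04,
       -1.19401449e+00, -2.58586434e-01]), 'joint_vel': array([-0.00039638,  0.00049742, -0.00100872,  0.00089347, -0.00099232,
        0.0007402 ]), 'joint_efforts': array([-9.45586071e-04, -3.92289484e+01,  1.88400221e+01,  4.18636188e+00,
       -4.72374202e-03, -7.01245270e-06]), 'position': array([255.61641883, 569.68086577, 230.20028075]), 'ee_rot': array([ 9.77822124e-01, -2.09434100e-01, -1.93595388e-04,  1.10200841e-03]), 'contact_force': array([-0.19341603, -0.9035722 ,  0.23285283]), 'wrist_torque': array([ 0.00855799, -0.01990906, -0.00443024]), 'grasp_force': 0.0, 'gripper_width': 84.9743281917016}
scene {'K': array([[420.68629049,   0.        , 279.19684332],
       [  0.        , 420.68629049, 210.98006175],
       [  0.        ,   0.        ,   1.        ]]), 'position': array([ -28.24225627, -754.7884777 ,  720.60968016]), 'orientation': array([ 0.84323829, -0.26296179,  0.14208373, -0.44678014])}
top {'K': array([[503.54162075,   0.        , 285.37654529],
       [  0.        , 503.54162075, 212.74279412],
       [  0.        ,   0.        ,   1.        ]]), 'position': array([ 356.33576634,  -46.68714234, 1605.88486863]), 'orientation': array([ 0.71129002, -0.70184295,  0.0197652 , -0.03305018])}
{'K': array([[353.688828  ,   0.        , 280.88868032],
       [  0.        , 353.688828  , 210.66824467],
       [  0.        ,   0.        ,   1.        ]]), 'position': array([330.17841592, 536.17961436, 372.23357544]), 'orientation': array([-0.53660346,  0.82837118,  0.1343255 , -0.08840011])}
```

View pics/scene0.png

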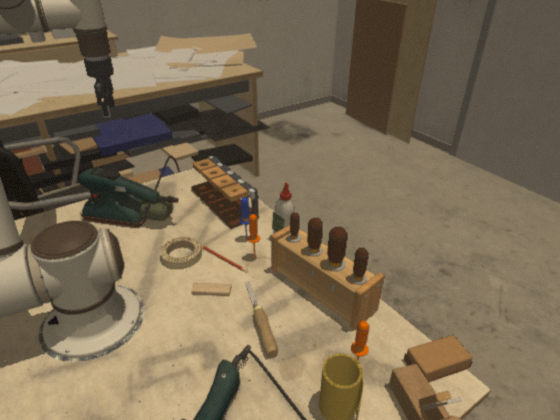

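View pics/top0.png

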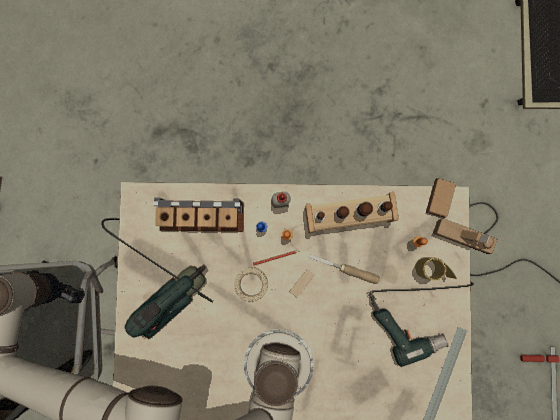

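The overview shows holders at top-view pixels x 165-228, y≈217, drivers at x 320-386, y≈212, and the bottle at (281,199). Blue and orange decoys stand at (261,227), (287,236) and (420,241). Next I'll convert these to positions and zoom in.

```bash
cat > h.py <<'E'
from bench import arm
import cv2,numpy as np
from scipy.spatial.transform import Rotation as R
def ray(c,uv):
    d=np.linalg.inv(c["K"])@np.array([uv[0],uv[1],1.]);return c["position"],R.from_quat(c["orientation"]).as_matrix()@d
def plane(c,uv,z):
    p,d=ray(c,uv);return p+d*(z-p[2])/d[2]
def proj(c,P):
    q=c["K"]@(R.from_quat(c["orientation"]).as_matrix().T@(np.array(P,float)-c["position"]));return q[:2]/q[2]
E
python3 - <<'E'
from h import *
c=arm.camera_params("top")
for n,uv,z in[("h",(165,217),100),("h",(186,217),100),("h",(207,217),100),("h",(228,216),100),("bottle",(282,198),184),("d1",(320,216),174),("d2",(343,212),190),("d3",(365,209),195),("d4",(386,208),180),("blue",(261,227),130),("or",(287,235),130),("or2",(420,241),100)]:
    print(n,uv,plane(c,uv,z).round(0))
im=cv2.imread("pics/top0.png")[170:270,140:450]
a=cv2.resize(im,None,fx=2.58,fy=2.58,interpolation=cv2.INTER_CUBIC)
im=cv2.imread("pics/scene0.png")[150:310,180:390]
b=cv2.resize(im,None,fx=2.1,fy=2.1,interpolation=cv2.INTER_CUBIC)
o=np.zeros((600,800,3),np.uint8);o[:a.shape[0],:a.shape[1]]=a;o[260:260+b.shape[0],:b.shape[1]]=b
cv2.imwrite("pics/crop1.png",o)
E
```

```text
h (165, 217) [451. 345. 100.]
h (186, 217) [452. 281. 100.]
h (207, 217) [453. 218. 100.]
h (228, 216) [457. 155. 100.]
bottle (282, 198) [504.  -9. 184.]
d1 (320, 216) [ 455. -118.  174.]
d2 (343, 212) [ 466. -181.  190.]
d3 (365, 209) [ 475. -243.  195.]
d4 (386, 208) [ 480. -304.  180.]
blue (261, 227) [424.  53. 130.]
or (287, 235) [401. -24. 130.]
or2 (420, 241) [ 390. -419.  100.]
```

View pics/crop1.png

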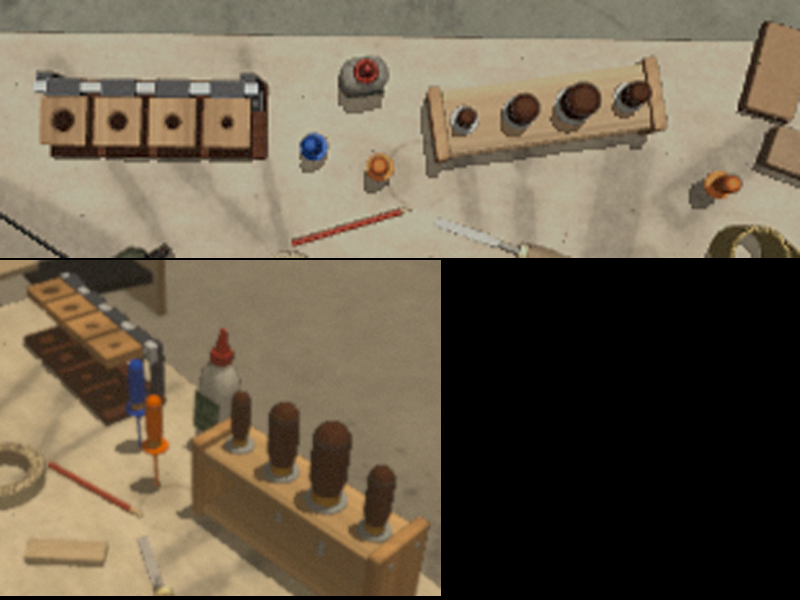

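Top crop: the holder bores shrink from left to right (largest, large, medium, small). The stand holds small, large, largest, medium from left to right. I'll move the wrist camera over the holders.

```bash
python3 -m handwheel '[{"x":0.125,"y":-0.15,"z":0.08,"az":-0.092},{"x":0.125,"y":-0.15,"z":0.08,"az":-0.092},{"x":0.125,"y":-0.15,"z":0.08,"az":-0.092},{"x":0.125,"y":-0.15,"z":0.08,"az":-0.092},{"x":0.125,"y":-0.15,"z":0.08,"az":-0.092},{"x":0.125,"y":-0.15,"z":0.08,"az":-0.092},{"x":0.125,"y":-0.15,"z":0,"az":-0.092},{"x":0.125,"y":-0.15,"z":0,"az":-0.092}]' 1
python3 -m handwheel '[{},{},{},{},{},{},{},{}]' ; python3 - <<'E'
from h import *
s=arm.read_state();print(s['clock'],s['position'],s['joints'],R.from_quat(s['ee_rot']).as_matrix().round(4))
c=arm.camera_params("wrist");print(c['position'],R.from_quat(c["orientation"]).as_matrix().round(3))
im=arm.get_image("wrist");cv2.imwrite("pics/w1.png",im[:,:,::-1])
E
```

```text
0.1 [255.64377265 569.74974793 230.32568747] [ 1.40759668e+00  3.85480235e-01  6.75457309e-03 -4.47379457e-04
 -1.19399521e+00 -2.58614494e-01] [[ 9.123e-01 -4.096e-01 -7.000e-04]
 [-4.096e-01 -9.123e-01 -1.800e-03]
 [ 1.000e-04  2.000e-03 -1.000e+00]]
[330.17841592 536.17961436 372.23357544] [[-0.408 -0.865 -0.291]
 [-0.913  0.388  0.128]
 [ 0.002  0.317 -0.948]]invalid input at $[0]: expected keys x, y, z, ax, ay, az
invalid input at $[0]: expected keys x, y, z, ax, ay, az
```

View pics/w1.png

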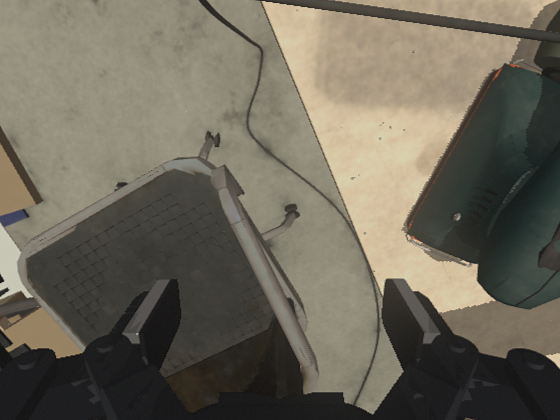

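All six keys are required, so nothing moved. The wrist view shows the floor and the two fingers at about (165,300) and (400,300).

```bash
python3 -m handwheel '[{"x":0.125,"y":-0.15,"z":0.08,"ax":0,"ay":0,"az":-0.092},{"x":0.125,"y":-0.15,"z":0.08,"ax":0,"ay":0,"az":-0.092},{"x":0.125,"y":-0.15,"z":0.08,"ax":0,"ay":0,"az":-0.092},{"x":0.125,"y":-0.15,"z":0.08,"ax":0,"ay":0,"az":-0.092},{"x":0.125,"y":-0.15,"z":0.08,"ax":0,"ay":0,"az":-0.092},{"x":0.125,"y":-0.15,"z":0.08,"ax":0,"ay":0,"az":-0.092},{"x":0.125,"y":-0.15,"z":0,"ax":0,"ay":0,"az":-0.092},{"x":0.125,"y":-0.15,"z":0,"ax":0,"ay":0,"az":-0.092}]' 1
python3 -m handwheel '[{"x":0,"y":0,"z":0,"ax":0,"ay":0,"az":0},{"x":0,"y":0,"z":0,"ax":0,"ay":0,"az":0},{"x":0,"y":0,"z":0,"ax":0,"ay":0,"az":0},{"x":0,"y":0,"z":0,"ax":0,"ay":0,"az":0},{"x":0,"y":0,"z":0,"ax":0,"ay":0,"az":0},{"x":0,"y":0,"z":0,"ax":0,"ay":0,"az":0},{"x":0,"y":0,"z":0,"ax":0,"ay":0,"az":0},{"x":0,"y":0,"z":0,"ax":0,"ay":0,"az":0}]' ; python3 - <<'E'
from h import *
s=arm.read_state();print(s['clock'],s['position'],s['joints'],R.from_quat(s['ee_rot']).as_matrix().round(4))
c=arm.camera_params("wrist");print(c['position'],R.from_quat(c["orientation"]).as_matrix().round(3))
for y in(345,281,218,155):print(proj(c,[453,y,100]))
im=arm.get_image("wrist");cv2.imwrite("pics/w2.png",im[:,:,::-1])
E
```

```text
clock: 0.95
position: [456.6, 328.9, 327.8]
ee_rot: [-0.703, 0.712, 0.0, 0.001]
contact_force: [0.3, 0.8, -0.6]
gripper_width: 85.0
grasp_force: 0.0
clock: 1.75
position: [455.7, 330.4, 327.3]
ee_rot: [-0.705, 0.709, 0.0, -0.0]
contact_force: [-1.0, -0.1, 0.1]
gripper_width: 85.1
grasp_force: 0.0
1.75 [455.69395475 330.4006708  327.31211803] [ 9.15196649e-01  2.26372598e-01  2.08658230e-02 -1.06336268e-05
 -1.36529908e+00 -9.21827943e-01] [[-0.0066 -1.     -0.    ]
 [-1.      0.0066 -0.    ]
 [ 0.      0.     -1.    ]]
[455.22002995 248.45182397 469.20543864] [[-1.     0.005  0.001]
 [ 0.005  0.948  0.317]
 [ 0.001  0.317 -0.948]]
[283.21675323 187.03012   ]
[283.0036935  126.14473271]
[282.76917379  59.12679616]
[282.50544053 -16.23940481]
```

View pics/w2.png

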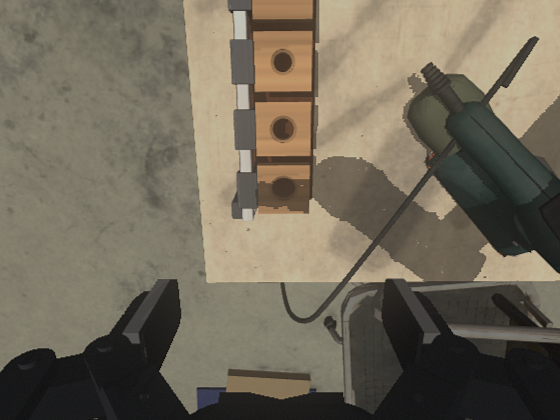

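Wrist view: bores at about (283,188), (284,128) and (283,62), as projected. I'll move 110 mm along to see all the smaller ones and measure.

```bash
python3 -m handwheel '[{"x":0,"y":-0.15,"z":0,"ax":0,"ay":0,"az":0},{"x":0,"y":-0.15,"z":0,"ax":0,"ay":0,"az":0},{"x":0,"y":-0.15,"z":0,"ax":0,"ay":0,"az":0},{"x":0,"y":-0.1,"z":0,"ax":0,"ay":0,"az":0},{"x":0,"y":0,"z":0,"ax":0,"ay":0,"az":0},{"x":0,"y":0,"z":0,"ax":0,"ay":0,"az":0},{"x":0,"y":0,"z":0,"ax":0,"ay":0,"az":0},{"x":0,"y":0,"z":0,"ax":0,"ay":0,"az":0}]' ; cat > bores.py <<'E'
from h import *
def bores(im,c,guess,z=100,r=22):
    g=cv2.cvtColor(cv2.resize(im,None,fx=4,fy=4,interpolation=cv2.INTER_CUBIC),cv2.COLOR_BGR2GRAY)
    for y in guess:
        u,v=proj(c,[guess[y],y,z])
        if not(r<u<560-r and r<v<420-r):continue
        x0,y0=int(4*(u-r)),int(4*(v-r));p=cv2.GaussianBlur(g[y0:y0+8*r,x0:x0+8*r],(5,5),0)
        t,m=cv2.threshold(p,0,255,cv2.THRESH_BINARY_INV+cv2.THRESH_OTSU)
        n,l,st,ce=cv2.connectedComponentsWithStats(m)
        k=min(range(1,n),key=lambda k:np.hypot(*(ce[k]-4*r))+(1e4 if st[k,4]<150 else 0))
        uv=((x0+st[k,0]+st[k,2]/2)/4,(y0+st[k,1]+st[k,3]/2)/4)
        P=plane(c,uv,z);f=c["K"][0,0]/(c["position"][2]-z)
        print(y,np.round(uv,1),P.round(1),"size mm",(st[k,2:4]/4/f).round(1),"t",t)
E
python3 - <<'E'
from bores import *
s=arm.read_state();c=arm.camera_params("wrist");im=arm.get_image("wrist")[:,:,::-1].copy();cv2.imwrite("pics/w3.png",im)
print(s['clock'],s['position'],c['position'])
G={345:451,281:452,218:453,155:455}
bores(im,c,G)
d=c.copy();d['position']=np.array([455.22002995,248.45182397,469.20543864])
print('prev');bores(cv2.imread("pics/w2.png"),d,G)
E
```

```text
clock: 2.6
position: [455.9, 221.0, 327.0]
ee_rot: [-0.705, 0.709, 0.0, -0.0]
contact_force: [-0.3, -0.5, 0.7]
gripper_width: 85.1
grasp_force: 0.0
2.6 [455.91975    221.01989607 327.03520488] [455.53223317 139.0830137  468.94648647]
345 [283.9 278.8] [452.7 346.7 100. ] size mm [25.8 21.9] t 103.0
281 [283.6 228.1] [452.9 282.9 100. ] size mm [21.6 20.1] t 102.0
218 [282.5 171.6] [453.9 218.6 100. ] size mm [20.9 20.1] t 104.0
155 [283.  110.6] [453.1 156.3 100. ] size mm [15.6 15.9] t 99.0
prev
345 [284.8 192.8] [451.2 351.3 100. ] size mm [45.9 33.9] t 104.0
281 [282.4 128.8] [453.5 283.5 100. ] size mm [24.8 24. ] t 105.0
218 [282.4  62. ] [453.3 220.5 100. ] size mm [20.6 21.4] t 102.0
```

View pics/w3.png

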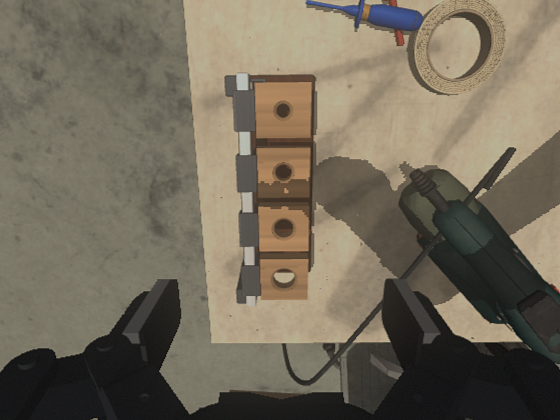

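Bores at x≈453 and y≈346.5, 282.5, 219 and 156, with sizes falling as expected. Now to the stand.

```bash
python3 -m handwheel '[{"x":0,"y":-0.2,"z":0.05,"ax":0,"ay":0,"az":0},{"x":0,"y":-0.2,"z":0.05,"ax":0,"ay":0,"az":0},{"x":0,"y":-0.2,"z":0.05,"ax":0,"ay":0,"az":0},{"x":0,"y":-0.2,"z":0.05,"ax":0,"ay":0,"az":0},{"x":0,"y":-0.2,"z":0.05,"ax":0,"ay":0,"az":0},{"x":0,"y":-0.2,"z":0.05,"ax":0,"ay":0,"az":0},{"x":0,"y":-0.2,"z":0.05,"ax":0,"ay":0,"az":0},{"x":0,"y":-0.2,"z":0.05,"ax":0,"ay":0,"az":0}]' ; python3 -m handwheel '[{"x":0,"y":-0.2,"z":0,"ax":0,"ay":0,"az":0},{"x":0,"y":-0.2,"z":0,"ax":0,"ay":0,"az":0},{"x":0,"y":-0.2,"z":0,"ax":0,"ay":0,"az":0},{"x":0,"y":-0.1,"z":0,"ax":0,"ay":0,"az":0},{"x":0,"y":0,"z":0,"ax":0,"ay":0,"az":0},{"x":0,"y":0,"z":0,"ax":0,"ay":0,"az":0},{"x":0,"y":0,"z":0,"ax":0,"ay":0,"az":0},{"x":0,"y":0,"z":0,"ax":0,"ay":0,"az":0}]'; python3 - <<'E'
from bores import *
s=arm.read_state();c=arm.camera_params("wrist");im=arm.get_image("wrist")[:,:,::-1].copy();cv2.imwrite("pics/w4.png",im)
print(s['clock'],s['position'],c['position'],s['joints'])
for x,y,z in[(455,-118,174),(466,-181,190),(475,-243,198),(480,-304,182)]:
    print(proj(c,[x,y,z]),proj(c,[x,y,100]))
E
```

```text
clock: 3.45
position: [455.9, -101.0, 407.8]
ee_rot: [-0.705, 0.709, -0.0, 0.0]
contact_force: [0.7, 0.3, -0.1]
gripper_width: 85.3
grasp_force: 0.0
clock: 4.25
position: [456.1, -238.8, 407.6]
ee_rot: [-0.705, 0.709, -0.0, 0.0]
contact_force: [0.5, 0.2, -0.7]
gripper_width: 85.7
grasp_force: 0.0
4.25 [ 456.06361792 -238.77581826  407.55492927] [ 455.60805495 -320.74850066  549.46823648] [-1.66733025e-01  1.20198221e-01  8.18860215e-02 -8.23795153e-05
 -1.53201361e+00  1.61393787e-01]
[282.06966637 272.34645481] [281.89364459 246.61359472]
[271.83914473 227.80739298] [273.47167808 203.26263591]
[262.00550329 173.55755302] [265.88738672 156.84875167]
[256.53030243 110.24771688] [260.91036552 107.04823806]
```

View pics/w4.png

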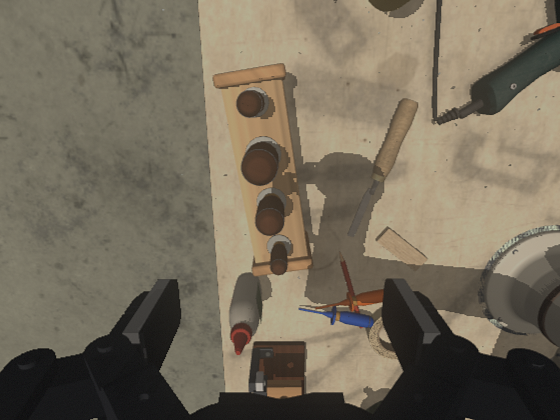

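Four handles are visible: medium (250,104), largest (260,163), large (270,214), small (280,258). The bottle is at (243,305), lying in the view only by perspective. I'll measure the handle blobs.

```bash
cat > hnd.py <<'E'
from h import *
# name: mid z of handle, above board
Z={'small':139,'large':147,'largest':151,'medium':143}
def handles(im,c,G,lift=4,show=False):
    hsv=cv2.cvtColor(im,cv2.COLOR_BGR2HSV)
    m=((hsv[...,2]<105)&(hsv[...,1]>70)&((hsv[...,0]<25)|(hsv[...,0]>170))).astype(np.uint8)*255
    m=cv2.morphologyEx(m,cv2.MORPH_OPEN,np.ones((3,3)))
    n,l,st,ce=cv2.connectedComponentsWithStats(m)
    for k,(x,y) in G.items():
        uv=proj(c,[x,y,Z[k]+lift])
        j=min([j for j in range(1,n) if st[j,4]>60],key=lambda j:np.hypot(*(ce[j]-uv)))
        b=(st[j,0]+st[j,2]/2-.5,st[j,1]+st[j,3]/2-.5)
        print(k,st[j],'pred',uv.round(1),'box',b,plane(c,b,Z[k]+lift).round(1))
E
python3 - <<'E'
from hnd import *
c=arm.camera_params("wrist")
G={'small':(455,-118),'large':(466,-181),'largest':(475,-243),'medium':(480,-304)}
handles(cv2.imread('pics/w4.png'),c,G)
t=arm.camera_params("top");print('top');handles(cv2.imread('pics/top0.png'),t,G)
E
```

```text
small [263 241  26  34 468] pred [282.  260.6] box (np.float64(275.5), np.float64(257.5)) [ 463.2 -122.4  143. ]
large [ 256  193   37   43 1024] pred [272.6 216. ] box (np.float64(274.0), np.float64(214.0)) [ 464.3 -183.5  151. ]
largest [ 242  142   58   53 1779] pred [263.9 165.3] box (np.float64(270.5), np.float64(168.0)) [ 467.6 -239.9  155. ]
medium [261 100  14  19 134] pred [258.6 108.8] box (np.float64(267.5), np.float64(109.0)) [ 470.3 -303.7  147. ]
top
small [339 207  10  10  89] pred [319.6 216.8] box (np.float64(343.5), np.float64(211.5)) [ 471.4 -187.4  143. ]
large [339 207  10  10  89] pred [341.5 213.1] box (np.float64(343.5), np.float64(211.5)) [ 470.8 -186.6  151. ]
largest [360 202  13  14 141] pred [363.2 210.2] box (np.float64(366.0), np.float64(208.5)) [ 480. -251.  155.]
medium [382 202  10   9  73] pred [384. 209.] box (np.float64(386.5), np.float64(206.0)) [ 488.7 -311.3  147. ]
```

```bash
python3 - <<'E'
from hnd import *
im=cv2.imread('pics/w4.png');hsv=cv2.cvtColor(im,cv2.COLOR_BGR2HSV)
for p in[(250,104),(260,163),(268,160),(270,214),(280,260),(264,108),(290,187),(285,226),(295,244)]:print(p,hsv[p[1],p[0]])
m=(cv2.GaussianBlur(hsv,(3,3),0)[...,2]<75)
a=im[50:290,190:330].copy();b=a.copy();b[m[50:290,190:330]]=(255,255,0)
cv2.imwrite('pics/z4.png',cv2.resize(np.hstack([a,b]),None,fx=2.5,fy=2.5,interpolation=cv2.INTER_NEAREST))
E
```

```text
(250, 104) [ 12 110  86]
(260, 163) [ 12 114  87]
(268, 160) [ 12 105  75]
(270, 214) [ 12 104  76]
(280, 260) [15 83 68]
(264, 108) [17 46 88]
(290, 187) [17 94 92]
(285, 226) [ 16 104 169]
(295, 244) [ 16 104 165]
```

View pics/z4.png

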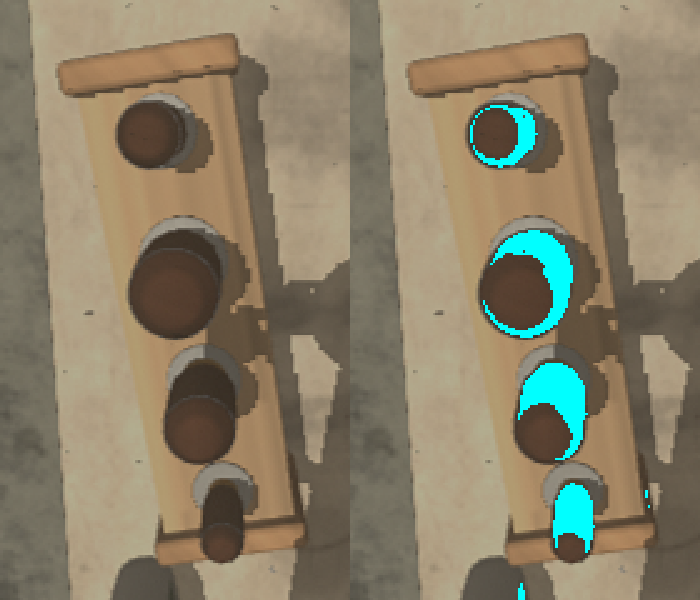

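```bash
python3 - <<'E'
from hnd import *
c=arm.camera_params("wrist")
T={'small':((278.8,267.2),174-5,(280,248)),'large':((269.6,222),190-6,(272.4,203.3)),'largest':((259.6,167.2),198-7,(263.4,154)),'medium':((250.4,104),182-6,(253.8,101.4))}
for k,(a,z,b) in T.items(): print(k,plane(c,a,z)[:2].round(1),plane(c,b,104)[:2].round(1))
E
```

```text
small [ 458.9 -122.3] [ 457.6 -117.8]
large [ 468.5 -185.6] [ 467.3 -182.3]
largest [ 477.7 -248.2] [ 477.9 -247.4]
medium [ 486.4 -309.9] [ 488.2 -310.8]
```

Driver axes: small (458,-120), large (468,-184), largest (478,-247.5), medium (487,-310.5), spaced 64 mm as they should be. I'll grasp the largest first.

```bash
python3 -m handwheel '[{"x":0.06,"y":-0.03,"z":-0.05,"ax":0,"ay":0,"az":0},{"x":0.05,"y":-0.015,"z":-0.15,"ax":0,"ay":0,"az":0},{"x":0,"y":0,"z":-0.2,"ax":0,"ay":0,"az":0},{"x":0,"y":0,"z":-0.2,"ax":0,"ay":0,"az":0},{"x":0,"y":0,"z":-0.2,"ax":0,"ay":0,"az":0},{"x":0,"y":0,"z":-0.2,"ax":0,"ay":0,"az":0},{"x":0,"y":0,"z":-0.2,"ax":0,"ay":0,"az":0},{"x":0,"y":0,"z":-0.175,"ax":0,"ay":0,"az":0}]' && python3 -m handwheel '[{"x":0,"y":0,"z":0,"ax":0,"ay":0,"az":0},{"x":0,"y":0,"z":0,"ax":0,"ay":0,"az":0},{"x":0,"y":0,"z":0,"ax":0,"ay":0,"az":0},{"x":0,"y":0,"z":0,"ax":0,"ay":0,"az":0},{"x":0,"y":0,"z":0,"ax":0,"ay":0,"az":0},{"x":0,"y":0,"z":0,"ax":0,"ay":0,"az":0},{"x":0,"y":0,"z":0,"ax":0,"ay":0,"az":0},{"x":0,"y":0,"z":0,"ax":0,"ay":0,"az":0}]' -1; python3 - <<'E'
from h import *
c=arm.camera_params("wrist");cv2.imwrite("pics/w5.png",arm.get_image("wrist")[:,:,::-1]);print(c['position'],arm.read_state()['position'])
E
```

```text
clock: 5.1
position: [477.5, -248.4, 129.5]
ee_rot: [-0.705, 0.709, 0.001, -0.0]
contact_force: [-0.2, -0.2, 0.3]
gripper_width: 85.2
grasp_force: 0.0
clock: 5.9
position: [479.2, -249.1, 134.3]
ee_rot: [-0.705, 0.709, -0.002, 0.001]
contact_force: [0.7, 1.6, 6.3]
gripper_width: 38.8
grasp_force: 60.7
[ 478.15995549 -330.88314723  276.27215903] [ 479.17837942 -249.09384046  134.25651547]
```

View pics/w5.png

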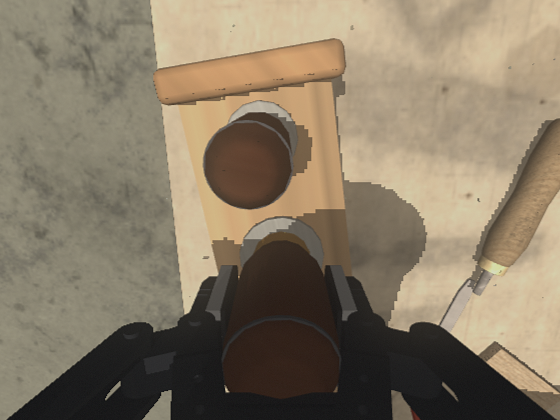

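Gripped the largest (38.8 mm, 61 N). Its collar's edge is at (283,215), and the medium's top circle is at (248,164). I'll compute the offset in the hand and lift.

```bash
python3 - <<'E'
from h import *
c=arm.camera_params("wrist")
p=plane(c,(283,215),104);print('held axis y',p[1]+23,p[0],'tcp -249.1')
print('medium',plane(c,(248,164),175.5))
E
python3 -m handwheel '[{"x":0,"y":0,"z":0.05,"ax":0,"ay":0,"az":0},{"x":0,"y":0,"z":0.1,"ax":0,"ay":0,"az":0},{"x":0,"y":0,"z":0.15,"ax":0,"ay":0,"az":0},{"x":0,"y":0,"z":0.15,"ax":0,"ay":0,"az":0},{"x":0,"y":0,"z":0.15,"ax":0,"ay":0,"az":0},{"x":0,"y":0,"z":0.15,"ax":0,"ay":0,"az":0},{"x":0,"y":0,"z":0.15,"ax":0,"ay":0,"az":0},{"x":0,"y":0,"z":0.15,"ax":0,"ay":0,"az":0}]'
```

```text
held axis y -248.21003893732149 477.95124027245265 tcp -249.1
medium [ 488.05517678 -311.54777521  175.5       ]
clock: 6.75
position: [476.8, -248.5, 343.7]
ee_rot: [-0.705, 0.71, 0.001, -0.0]
contact_force: [0.9, -0.1, -0.9]
gripper_width: 38.9
grasp_force: 60.9
```

```bash
python3 -m handwheel '[{"x":0,"y":0.1,"z":0,"ax":0,"ay":0,"az":0},{"x":0,"y":0.2,"z":0,"ax":0,"ay":0,"az":0},{"x":0,"y":0.2,"z":0,"ax":0,"ay":0,"az":0},{"x":-0.03,"y":0.2,"z":0,"ax":0,"ay":0,"az":0},{"x":-0.03,"y":0.2,"z":0,"ax":0,"ay":0,"az":0},{"x":-0.03,"y":0.2,"z":0,"ax":0,"ay":0,"az":0},{"x":-0.03,"y":0.2,"z":0,"ax":0,"ay":0,"az":0},{"x":0,"y":0.2,"z":0,"ax":0,"ay":0,"az":0}]' && python3 -m handwheel '[{"x":0,"y":0.2,"z":0,"ax":0,"ay":0,"az":0},{"x":0,"y":0.2,"z":0,"ax":0,"ay":0,"az":0},{"x":0,"y":0.2,"z":0,"ax":0,"ay":0,"az":0},{"x":0,"y":0.2,"z":0,"ax":0,"ay":0,"az":0},{"x":0,"y":0.2,"z":0,"ax":0,"ay":0,"az":0},{"x":0,"y":0.2,"z":0,"ax":0,"ay":0,"az":0},{"x":0,"y":0.17,"z":0,"ax":0,"ay":0,"az":0},{"x":0,"y":0.1,"z":0,"ax":0,"ay":0,"az":0}]'; python3 -m handwheel '[{"x":0,"y":0,"z":-0.1,"ax":0,"ay":0,"az":0},{"x":0,"y":0,"z":-0.1,"ax":0,"ay":0,"az":0},{"x":0,"y":0,"z":-0.1,"ax":0,"ay":0,"az":0},{"x":0,"y":0,"z":-0.1,"ax":0,"ay":0,"az":0},{"x":0,"y":0,"z":-0.1,"ax":0,"ay":0,"az":0},{"x":0,"y":0,"z":0,"ax":0,"ay":0,"az":0},{"x":0,"y":0,"z":0,"ax":0,"ay":0,"az":0},{"x":0,"y":0,"z":0,"ax":0,"ay":0,"az":0}]'; python3 - <<'E'
from h import *
c=arm.camera_params("wrist");cv2.imwrite("pics/w6.png",arm.get_image("wrist")[:,:,::-1]);s=arm.read_state();print(s['clock'],c['position'],s['position'])
E
```

```text
clock: 7.55
position: [452.1, 52.3, 342.8]
ee_rot: [-0.705, 0.71, 0.0, -0.0]
contact_force: [1.8, -1.1, -0.8]
gripper_width: 38.8
grasp_force: 61.0
clock: 8.35
position: [453.0, 347.0, 341.7]
ee_rot: [-0.705, 0.709, 0.0, -0.001]
contact_force: [0.6, -1.3, -1.1]
gripper_width: 38.6
grasp_force: 60.9
clock: 9.15
position: [454.4, 345.5, 243.9]
ee_rot: [-0.705, 0.71, -0.0, 0.001]
contact_force: [0.5, 1.0, -0.3]
gripper_width: 38.5
grasp_force: 60.9
9.2 [453.64799576 263.28711583 385.67232044] [454.37039792 345.53650704 243.90808479]
```

View pics/w6.png

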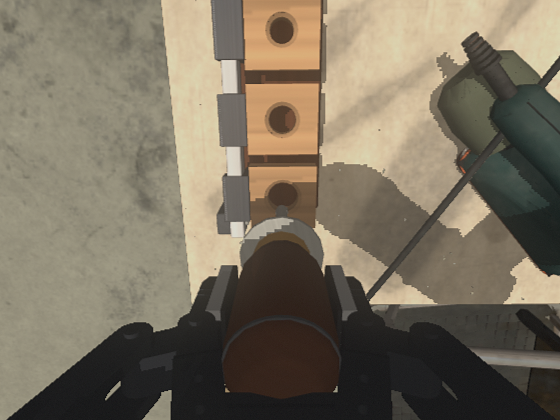

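The blade is over the largest bore, at (283,208) with the bore at (284,195). The other bores are at (282,120) and (281,30). I'll compute the offsets.

```bash
cat > near.py <<'E'
import sys;from bores import *
G={346.5:453,282.5:453,219:453,156:453}
def rings(im,c):  # outer chamfer edge by Hough around predicted bores
    g=cv2.cvtColor(cv2.resize(im,None,fx=4,fy=4,interpolation=cv2.INTER_CUBIC),cv2.COLOR_BGR2GRAY)
    for (y,x),d in zip(G.items(),(26,22,18,14)):
        u,v=proj(c,[x,y,100])
        if not(12<u<548 and 15<v<300):continue
        f=c["K"][0,0]/(c["position"][2]-100)*4
        r=f*(d+6)/2;w=int(r*1.9);X,Y=int(4*u),int(4*v);x0,y0=max(X-w,0),max(Y-w,0)
        p=cv2.GaussianBlur(g[y0:Y+w,x0:X+w],(5,5),0)
        q=cv2.HoughCircles(p,cv2.HOUGH_GRADIENT,1.5,500,param1=60,param2=10,minRadius=int(r*.85),maxRadius=int(r*1.12))
        if q is None: continue
        a=q[0,0];uv=((a[0]+x0)/4,(a[1]+y0)/4);print(d,'ring',np.round(uv,1),plane(c,uv,100)[:2].round(1),'r',round(a[2]/f,1),'exp',(d+6)/2)
if __name__=="__main__":
    c=arm.camera_params("wrist");im=cv2.imread(sys.argv[1]);rings(im,c);bores(im,c,G,97,28)
E
python3 near.py pics/w6.png; python3 - <<'E'
from h import *
c=arm.camera_params("wrist");s=arm.read_state();p=s['position']
im=cv2.imread("pics/w6.png")[150:290,200:370];cv2.imwrite("pics/z6.png",cv2.resize(im,None,fx=4,fy=4,interpolation=cv2.INTER_CUBIC))
for h,r in((-112,4),(-34,23)):
  P=p+[0,.5,h];print(h,proj(c,P).round(1),'edge',proj(c,P-[0,r,0]).round(1))
E
```

```text
26 ring [282.7 199.2] [452.9 349.2] r 15.5 exp 16.0
22 ring [282.4 118.3] [452.8 283. ] r 13.4 exp 14.0
18 ring [281.7  27.2] [453.1 218.9] r 12.5 exp 12.0
346.5 [282.5 202.1] [453.1 352.7  97. ] size mm [45.7 34.1] t 117.0
282.5 [282.2 119.5] [453.  284.2  97. ] size mm [23.3 24.1] t 120.0
219 [281.6  30.4] [453.1 220.6  97. ] size mm [20.2 22.6] t 116.0
-112 [280.9 207.4] edge [280.9 202.3]
-34 [280.7 251.7] edge [280.5 211.8]
```

View pics/z6.png

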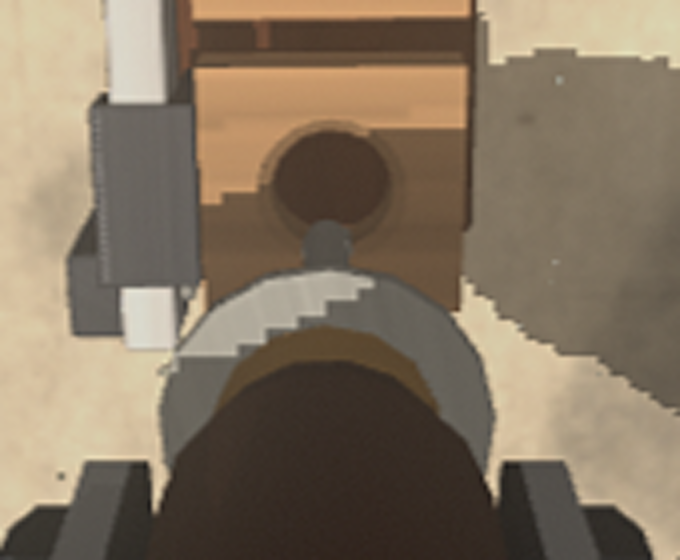

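In-image tip and bore agree to about 1 mm (tip ~(453.8,348), bore (453,348.3)). Descending.

```bash
python3 -m handwheel '[{"x":-0.004,"y":0.002,"z":-0.05,"ax":0,"ay":0,"az":0},{"x":0,"y":0,"z":-0.1,"ax":0,"ay":0,"az":0},{"x":0,"y":0,"z":-0.1,"ax":0,"ay":0,"az":0},{"x":0,"y":0,"z":-0.1,"ax":0,"ay":0,"az":0},{"x":0,"y":0,"z":-0.05,"ax":0,"ay":0,"az":0},{"x":0,"y":0,"z":-0.05,"ax":0,"ay":0,"az":0},{"x":0,"y":0,"z":0,"ax":0,"ay":0,"az":0},{"x":0,"y":0,"z":0,"ax":0,"ay":0,"az":0}]'
```

```text
clock: 10.0
position: [453.4, 346.0, 152.9]
ee_rot: [-0.705, 0.71, -0.0, 0.001]
contact_force: [-0.0, 0.3, -0.3]
gripper_width: 38.4
grasp_force: 60.9
```

```bash
python3 -m handwheel '[{"x":0,"y":0,"z":-0.04,"ax":0,"ay":0,"az":0},{"x":0,"y":0,"z":-0.03,"ax":0,"ay":0,"az":0},{"x":0,"y":0,"z":-0.015,"ax":0,"ay":0,"az":0},{"x":0,"y":0,"z":-0.01,"ax":0,"ay":0,"az":0},{"x":0,"y":0,"z":0,"ax":0,"ay":0,"az":0},{"x":0,"y":0,"z":0,"ax":0,"ay":0,"az":0},{"x":0,"y":0,"z":0,"ax":0,"ay":0,"az":0},{"x":0,"y":0,"z":0,"ax":0,"ay":0,"az":0}]'
```

```text
clock: 10.8
position: [452.9, 345.5, 134.3]
ee_rot: [-0.705, 0.709, -0.0, 0.0]
contact_force: [-3.2, -1.3, 5.4]
gripper_width: 38.4
grasp_force: 61.4
```

```bash
python3 -m handwheel '[{"x":0,"y":0,"z":-0.006,"ax":0,"ay":0,"az":0},{"x":0,"y":0,"z":0,"ax":0,"ay":0,"az":0},{"x":0,"y":0,"z":0,"ax":0,"ay":0,"az":0},{"x":0,"y":0,"z":0,"ax":0,"ay":0,"az":0},{"x":0,"y":0,"z":0,"ax":0,"ay":0,"az":0},{"x":0,"y":0,"z":0,"ax":0,"ay":0,"az":0},{"x":0,"y":0,"z":0,"ax":0,"ay":0,"az":0},{"x":0,"y":0,"z":0,"ax":0,"ay":0,"az":0}]'
```

```text
clock: 11.6
position: [452.9, 345.5, 134.3]
ee_rot: [-0.705, 0.709, -0.0, 0.0]
contact_force: [-5.7, -2.5, 10.2]
gripper_width: 38.7
grasp_force: 62.2
```

Seated. Releasing, rising, and checking.

```bash
python3 -m handwheel '[{"x":0,"y":0,"z":0.006,"ax":0,"ay":0,"az":0},{"x":0,"y":0,"z":0,"ax":0,"ay":0,"az":0},{"x":0,"y":0,"z":0,"ax":0,"ay":0,"az":0},{"x":0,"y":0,"z":0,"ax":0,"ay":0,"az":0},{"x":0,"y":0,"z":0,"ax":0,"ay":0,"az":0},{"x":0,"y":0,"z":0,"ax":0,"ay":0,"az":0},{"x":0,"y":0,"z":0,"ax":0,"ay":0,"az":0},{"x":0,"y":0,"z":0,"ax":0,"ay":0,"az":0}]' 1; python3 -m handwheel '[{"x":0,"y":0,"z":0.05,"ax":0,"ay":0,"az":0},{"x":0,"y":0,"z":0.1,"ax":0,"ay":0,"az":0},{"x":0,"y":0,"z":0.15,"ax":0,"ay":0,"az":0},{"x":0,"y":0,"z":0.2,"ax":0,"ay":0,"az":0},{"x":0,"y":0,"z":0.2,"ax":0,"ay":0,"az":0},{"x":0,"y":0,"z":0.2,"ax":0,"ay":0,"az":0},{"x":0,"y":0,"z":0.1,"ax":0,"ay":0,"az":0},{"x":0,"y":0,"z":0,"ax":0,"ay":0,"az":0}]'; python3 - <<'E'
from h import *
c=arm.camera_params("wrist");s=arm.read_state();w=arm.get_image("wrist")[:,:,::-1];sc=arm.get_image("scene")[:,:,::-1];print(s['clock'],s['position'])
o=np.zeros((420,800,3),np.uint8);o[:,:400]=w[:,80:480];o[:,400:]=cv2.resize(sc[140:245,180:280],(400,420));cv2.imwrite("pics/c7.png",o)
for y,z in((346.5,104),(346.5,198)):print(proj(c,[453,y,z]))
E
```

```text
clock: 12.4
position: [453.0, 345.6, 133.3]
ee_rot: [-0.705, 0.71, -0.0, -0.0]
contact_force: [-0.7, 1.0, 0.4]
gripper_width: 85.6
grasp_force: 0.0
clock: 13.2
position: [454.1, 346.4, 338.5]
ee_rot: [-0.705, 0.71, 0.0, 0.005]
contact_force: [-0.7, 1.2, -0.2]
gripper_width: 85.5
grasp_force: 0.0
13.2 [454.13736486 346.43216199 338.46421532]
[283.09546838 170.95235836]
[283.10042134 195.53395429]
```

View pics/c7.png

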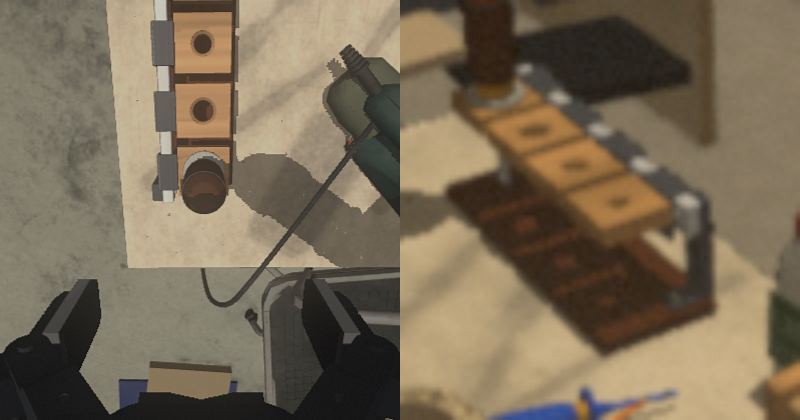

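Wrist and scene views show the largest upright and seated on its block (wrist (204,185), scene crop (495,90)). Next is the large driver.

```bash
python3 -m handwheel '[{"x":0,"y":-0.15,"z":0,"ax":0,"ay":0,"az":0},{"x":0,"y":-0.2,"z":0,"ax":0,"ay":0,"az":0},{"x":0,"y":-0.2,"z":0,"ax":0,"ay":0,"az":0},{"x":0,"y":-0.2,"z":0,"ax":0,"ay":0,"az":0},{"x":0,"y":-0.2,"z":0,"ax":0,"ay":0,"az":0},{"x":0,"y":-0.2,"z":0,"ax":0,"ay":0,"az":0},{"x":0,"y":-0.2,"z":0,"ax":0,"ay":0,"az":0},{"x":0,"y":-0.2,"z":0,"ax":0,"ay":0,"az":0}]' && python3 -m handwheel '[{"x":0.02,"y":-0.2,"z":0,"ax":0,"ay":0,"az":0},{"x":0.02,"y":-0.2,"z":0,"ax":0,"ay":0,"az":0},{"x":0.03,"y":-0.2,"z":0,"ax":0,"ay":0,"az":0},{"x":0,"y":-0.2,"z":0,"ax":0,"ay":0,"az":0},{"x":0,"y":-0.2,"z":0,"ax":0,"ay":0,"az":0},{"x":0,"y":-0.1,"z":-0.05,"ax":0,"ay":0,"az":0},{"x":0,"y":0,"z":-0.1,"ax":0,"ay":0,"az":0},{"x":0,"y":0,"z":-0.1,"ax":0,"ay":0,"az":0}]'; python3 -m handwheel '[{"x":0,"y":0,"z":-0.15,"ax":0,"ay":0,"az":0},{"x":0,"y":0,"z":-0.2,"ax":0,"ay":0,"az":0},{"x":0,"y":0,"z":-0.2,"ax":0,"ay":0,"az":0},{"x":0,"y":0,"z":-0.15,"ax":0,"ay":0,"az":0},{"x":0,"y":0,"z":-0.08,"ax":0,"ay":0,"az":0},{"x":0,"y":0,"z":0,"ax":0,"ay":0,"az":0},{"x":0,"y":0,"z":0,"ax":0,"ay":0,"az":0},{"x":0,"y":0,"z":0,"ax":0,"ay":0,"az":0}]'
```

```text
clock: 14.1
position: [451.9, 33.9, 331.9]
ee_rot: [-0.705, 0.709, 0.001, -0.001]
contact_force: [1.3, 1.1, 0.1]
gripper_width: 85.4
grasp_force: 0.0
clock: 14.9
position: [466.0, -185.1, 281.1]
ee_rot: [-0.704, 0.71, 0.001, -0.001]
contact_force: [0.5, -0.4, -0.1]
gripper_width: 85.6
grasp_force: 0.0
clock: 15.7
position: [467.7, -184.5, 128.2]
ee_rot: [-0.705, 0.71, -0.001, 0.0]
contact_force: [1.2, -0.8, 0.0]
gripper_width: 85.3
grasp_force: 0.0
```

```bash
python3 -m handwheel '[{"x":0,"y":0,"z":0,"ax":0,"ay":0,"az":0},{"x":0,"y":0,"z":0,"ax":0,"ay":0,"az":0},{"x":0,"y":0,"z":0,"ax":0,"ay":0,"az":0},{"x":0,"y":0,"z":0,"ax":0,"ay":0,"az":0},{"x":0,"y":0,"z":0,"ax":0,"ay":0,"az":0},{"x":0,"y":0,"z":0,"ax":0,"ay":0,"az":0},{"x":0,"y":0,"z":0,"ax":0,"ay":0,"az":0},{"x":0,"y":0,"z":0,"ax":0,"ay":0,"az":0}]' -1;  python3 -m handwheel '[{"x":0,"y":0,"z":0.05,"ax":0,"ay":0,"az":0},{"x":0,"y":0,"z":0.1,"ax":0,"ay":0,"az":0},{"x":0,"y":0,"z":0.15,"ax":0,"ay":0,"az":0},{"x":0,"y":0,"z":0.15,"ax":0,"ay":0,"az":0},{"x":0,"y":0,"z":0.15,"ax":0,"ay":0,"az":0},{"x":0,"y":0,"z":0.15,"ax":0,"ay":0,"az":0},{"x":0,"y":0,"z":0.15,"ax":0,"ay":0,"az":0},{"x":0,"y":0,"z":0.15,"ax":0,"ay":0,"az":0}]'
```

```text
clock: 16.5
position: [467.5, -184.5, 127.9]
ee_rot: [-0.705, 0.709, -0.0, 0.0]
contact_force: [-1.2, -0.4, 5.3]
gripper_width: 32.6
grasp_force: 59.5
clock: 17.3
position: [466.3, -184.2, 338.3]
ee_rot: [-0.705, 0.71, 0.001, -0.0]
contact_force: [0.3, -0.2, -0.7]
gripper_width: 33.1
grasp_force: 59.7
```

```bash
python3 -m handwheel '[{"x":0,"y":0.1,"z":0,"ax":0,"ay":0,"az":0},{"x":0,"y":0.2,"z":0,"ax":0,"ay":0,"az":0},{"x":-0.02,"y":0.2,"z":0,"ax":0,"ay":0,"az":0},{"x":-0.02,"y":0.2,"z":0,"ax":0,"ay":0,"az":0},{"x":-0.03,"y":0.2,"z":0,"ax":0,"ay":0,"az":0},{"x":0,"y":0.2,"z":0,"ax":0,"ay":0,"az":0},{"x":0,"y":0.2,"z":0,"ax":0,"ay":0,"az":0},{"x":0,"y":0.2,"z":0,"ax":0,"ay":0,"az":0}]' && python3 -m handwheel '[{"x":0,"y":0.2,"z":0,"ax":0,"ay":0,"az":0},{"x":0,"y":0.2,"z":0,"ax":0,"ay":0,"az":0},{"x":0,"y":0.2,"z":0,"ax":0,"ay":0,"az":0},{"x":0,"y":0.15,"z":0,"ax":0,"ay":0,"az":0},{"x":0,"y":0.08,"z":0,"ax":0,"ay":0,"az":0},{"x":0,"y":0,"z":-0.1,"ax":0,"ay":0,"az":0},{"x":0,"y":0,"z":-0.15,"ax":0,"ay":0,"az":0},{"x":0,"y":0,"z":-0.1,"ax":0,"ay":0,"az":0}]';  python3 -m handwheel '[{"x":0,"y":0,"z":-0.1,"ax":0,"ay":0,"az":0},{"x":0,"y":0,"z":-0.05,"ax":0,"ay":0,"az":0},{"x":0,"y":0,"z":0,"ax":0,"ay":0,"az":0},{"x":0,"y":0,"z":0,"ax":0,"ay":0,"az":0},{"x":0,"y":0,"z":0,"ax":0,"ay":0,"az":0},{"x":0,"y":0,"z":0,"ax":0,"ay":0,"az":0},{"x":0,"y":0,"z":0,"ax":0,"ay":0,"az":0},{"x":0,"y":0,"z":0,"ax":0,"ay":0,"az":0}]'; cat > tip.py <<'E'
import sys;from near import *
# args: pic, crop u0 v0, collar-underside offset from TCP, tip length, blade d, collar d, bore y
f,tl,bd,cd,co,by=sys.argv[1],*map(float,sys.argv[2:7])
c=arm.camera_params("wrist");s=arm.read_state();p=s['position'];im=arm.get_image("wrist")[:,:,::-1].copy()
cv2.imwrite(f+"full.png",im);cv2.imwrite(f,cv2.resize(im[130:270,200:370],None,fx=4,fy=4,interpolation=cv2.INTER_CUBIC))
rings(im,c);k=lambda uv:((uv-[200,130])*4).round()
print(s['clock'],p.round(1));
P=p-[0,0,co+tl];print('tip z',P[2],'tip edge if axis=tcp',k(proj(c,P-[0,bd/2,0])),'per mm y',k(proj(c,P-[0,bd/2-1,0]))-k(proj(c,P-[0,bd/2,0])))
P=p-[0,0,co-4];print('collar edge',k(proj(c,P-[0,cd/2,0])),k(proj(c,P-[0,cd/2-1,0]))-k(proj(c,P-[0,cd/2,0])))
b=proj(c,[453,by,100]);print('bore',k(b),'top edge of ring',k(proj(c,[453,by,100])))
E
python3 tip.py pics/t2.png 72 6 40 28 282.5
```

```text
clock: 18.1
position: [452.1, 117.0, 337.3]
ee_rot: [-0.705, 0.71, 0.0, -0.0]
contact_force: [0.6, 0.4, -1.7]
gripper_width: 32.6
grasp_force: 59.8
clock: 18.9
position: [452.1, 280.7, 265.2]
ee_rot: [-0.704, 0.71, 0.0, -0.002]
contact_force: [-1.1, -0.1, -0.7]
gripper_width: 32.7
grasp_force: 59.8
clock: 19.7
position: [453.1, 281.7, 237.7]
ee_rot: [-0.705, 0.71, 0.0, 0.0]
contact_force: [-0.3, -0.1, -0.9]
gripper_width: 32.6
grasp_force: 59.8
26 ring [269.8 248.4] [462.8 327.6] r 16.2 exp 16.0
22 ring [280.8 200.6] [453.  284.4] r 13.1 exp 14.0
18 ring [279.8 120.2] [453.4 220. ] r 12.4 exp 12.0
14 ring [276.9  28.9] [455.  156.9] r 9.2 exp 10.0
19.7 [453.1 281.7 237.7]
tip z 137.6776005046177 tip edge if axis=tcp [323. 313.] per mm y [0. 5.]
collar edge [322. 372.] [0. 8.]
bore [323. 273.] top edge of ring [323. 273.]
```

View pics/t2.png

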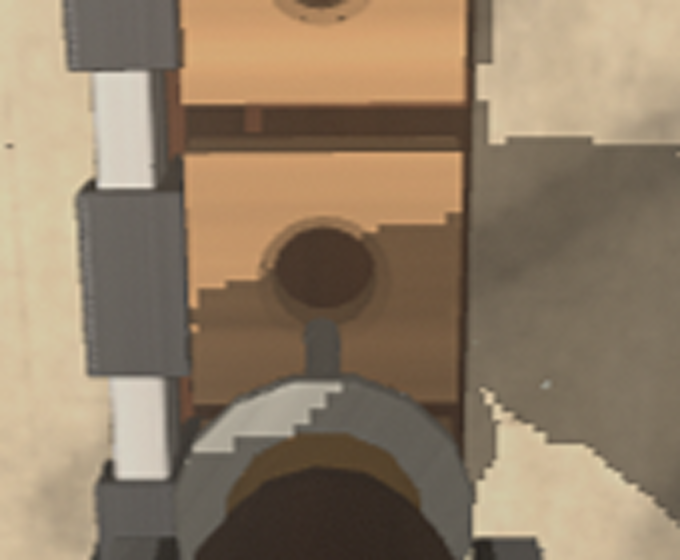

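Large: bore at crop (324,270), blade at (323,319), collar edge at 374. All within 1 mm, so descend.

```bash
python3 -m handwheel '[{"x":0,"y":0,"z":-0.05,"ax":0,"ay":0,"az":0},{"x":0,"y":0,"z":-0.1,"ax":0,"ay":0,"az":0},{"x":0,"y":0,"z":-0.1,"ax":0,"ay":0,"az":0},{"x":0,"y":0,"z":-0.1,"ax":0,"ay":0,"az":0},{"x":0,"y":0,"z":-0.05,"ax":0,"ay":0,"az":0},{"x":0,"y":0,"z":-0.05,"ax":0,"ay":0,"az":0},{"x":0,"y":0,"z":0,"ax":0,"ay":0,"az":0},{"x":0,"y":0,"z":0,"ax":0,"ay":0,"az":0}]' && python3 -m handwheel '[{"x":0,"y":0,"z":-0.04,"ax":0,"ay":0,"az":0},{"x":0,"y":0,"z":-0.03,"ax":0,"ay":0,"az":0},{"x":0,"y":0,"z":-0.02,"ax":0,"ay":0,"az":0},{"x":0,"y":0,"z":-0.01,"ax":0,"ay":0,"az":0},{"x":0,"y":0,"z":-0.004,"ax":0,"ay":0,"az":0},{"x":0,"y":0,"z":0,"ax":0,"ay":0,"az":0},{"x":0,"y":0,"z":0,"ax":0,"ay":0,"az":0},{"x":0,"y":0,"z":0,"ax":0,"ay":0,"az":0}]'
```

```text
clock: 20.55
position: [453.4, 281.9, 147.7]
ee_rot: [-0.705, 0.71, -0.0, 0.0]
contact_force: [0.4, 0.9, -0.3]
gripper_width: 32.4
grasp_force: 59.8
clock: 21.35
position: [453.0, 281.7, 127.9]
ee_rot: [-0.705, 0.709, -0.0, 0.0]
contact_force: [-3.2, 0.1, 7.7]
gripper_width: 32.6
grasp_force: 60.6
```

```bash
python3 -m handwheel '[{"x":0,"y":0,"z":0.006,"ax":0,"ay":0,"az":0},{"x":0,"y":0,"z":0,"ax":0,"ay":0,"az":0},{"x":0,"y":0,"z":0,"ax":0,"ay":0,"az":0},{"x":0,"y":0,"z":0,"ax":0,"ay":0,"az":0},{"x":0,"y":0,"z":0,"ax":0,"ay":0,"az":0},{"x":0,"y":0,"z":0,"ax":0,"ay":0,"az":0},{"x":0,"y":0,"z":0,"ax":0,"ay":0,"az":0},{"x":0,"y":0,"z":0,"ax":0,"ay":0,"az":0}]' 1; python3 -m handwheel '[{"x":0,"y":0,"z":0.05,"ax":0,"ay":0,"az":0},{"x":0,"y":0,"z":0.1,"ax":0,"ay":0,"az":0},{"x":0,"y":0,"z":0.15,"ax":0,"ay":0,"az":0},{"x":0,"y":0,"z":0.2,"ax":0,"ay":0,"az":0},{"x":0,"y":0,"z":0.2,"ax":0,"ay":0,"az":0},{"x":0,"y":0,"z":0.2,"ax":0,"ay":0,"az":0},{"x":0,"y":0,"z":0.1,"ax":0,"ay":0,"az":0},{"x":0,"y":0,"z":0,"ax":0,"ay":0,"az":0}]'
```

```text
clock: 22.15
position: [453.0, 281.6, 127.7]
ee_rot: [-0.705, 0.71, -0.0, -0.0]
contact_force: [-0.6, 0.4, 0.4]
gripper_width: 85.3
grasp_force: 0.0
clock: 22.95
position: [454.2, 282.4, 332.6]
ee_rot: [-0.705, 0.71, -0.0, 0.005]
contact_force: [-0.3, 0.8, 0.3]
gripper_width: 85.2
grasp_force: 0.0
```

```bash
python3 -m handwheel '[{"x":0,"y":-0.15,"z":0,"ax":0,"ay":0,"az":0},{"x":0,"y":-0.2,"z":0,"ax":0,"ay":0,"az":0},{"x":0,"y":-0.2,"z":0,"ax":0,"ay":0,"az":0},{"x":0,"y":-0.2,"z":0,"ax":0,"ay":0,"az":0},{"x":0,"y":-0.2,"z":0,"ax":0,"ay":0,"az":0},{"x":0,"y":-0.2,"z":0,"ax":0,"ay":0,"az":0},{"x":0,"y":-0.2,"z":0,"ax":0,"ay":0,"az":0},{"x":0,"y":-0.2,"z":0,"ax":0,"ay":0,"az":0}]' && python3 -m handwheel '[{"x":0.03,"y":-0.2,"z":0,"ax":0,"ay":0,"az":0},{"x":0.03,"y":-0.2,"z":0,"ax":0,"ay":0,"az":0},{"x":0.03,"y":-0.2,"z":0,"ax":0,"ay":0,"az":0},{"x":0.03,"y":-0.2,"z":0,"ax":0,"ay":0,"az":0},{"x":0.03,"y":-0.2,"z":0,"ax":0,"ay":0,"az":0},{"x":0.02,"y":-0.2,"z":0,"ax":0,"ay":0,"az":0},{"x":0,"y":-0.15,"z":0,"ax":0,"ay":0,"az":0},{"x":0,"y":-0.06,"z":-0.1,"ax":0,"ay":0,"az":0}]'; python3 -m handwheel '[{"x":0,"y":0,"z":-0.15,"ax":0,"ay":0,"az":0},{"x":0,"y":0,"z":-0.2,"ax":0,"ay":0,"az":0},{"x":0,"y":0,"z":-0.2,"ax":0,"ay":0,"az":0},{"x":0,"y":0,"z":-0.2,"ax":0,"ay":0,"az":0},{"x":0,"y":0,"z":-0.13,"ax":0,"ay":0,"az":0},{"x":0,"y":0,"z":0,"ax":0,"ay":0,"az":0},{"x":0,"y":0,"z":0,"ax":0,"ay":0,"az":0},{"x":0,"y":0,"z":0,"ax":0,"ay":0,"az":0}]'
```

```text
clock: 23.75
position: [452.1, -30.0, 327.2]
ee_rot: [-0.705, 0.71, 0.0, -0.0]
contact_force: [1.2, -0.8, 0.8]
gripper_width: 85.2
grasp_force: 0.0
clock: 24.55
position: [487.6, -313.5, 308.8]
ee_rot: [-0.704, 0.711, -0.002, 0.0]
contact_force: [1.0, -0.2, -0.6]
gripper_width: 85.5
grasp_force: 0.0
clock: 25.35
position: [488.2, -310.9, 133.6]
ee_rot: [-0.705, 0.709, -0.002, 0.001]
contact_force: [-0.9, 0.2, 0.5]
gripper_width: 85.4
grasp_force: 0.0
```

```bash
python3 -m handwheel '[{"x":0,"y":0,"z":0,"ax":0,"ay":0,"az":0},{"x":0,"y":0,"z":0,"ax":0,"ay":0,"az":0},{"x":0,"y":0,"z":0,"ax":0,"ay":0,"az":0},{"x":0,"y":0,"z":0,"ax":0,"ay":0,"az":0},{"x":0,"y":0,"z":0,"ax":0,"ay":0,"az":0},{"x":0,"y":0,"z":0,"ax":0,"ay":0,"az":0},{"x":0,"y":0,"z":0,"ax":0,"ay":0,"az":0},{"x":0,"y":0,"z":0,"ax":0,"ay":0,"az":0}]' -1;  python3 -m handwheel '[{"x":0,"y":0,"z":0.05,"ax":0,"ay":0,"az":0},{"x":0,"y":0,"z":0.1,"ax":0,"ay":0,"az":0},{"x":0,"y":0,"z":0.15,"ax":0,"ay":0,"az":0},{"x":0,"y":0,"z":0.15,"ax":0,"ay":0,"az":0},{"x":0,"y":0,"z":0.15,"ax":0,"ay":0,"az":0},{"x":0,"y":0,"z":0.15,"ax":0,"ay":0,"az":0},{"x":0,"y":0,"z":0.15,"ax":0,"ay":0,"az":0},{"x":0,"y":0,"z":0.15,"ax":0,"ay":0,"az":0}]'
```

```text
clock: 26.15
position: [487.2, -310.5, 132.2]
ee_rot: [-0.705, 0.71, -0.0, 0.0]
contact_force: [-0.6, 0.5, 5.0]
gripper_width: 26.6
grasp_force: 59.0
clock: 26.95
position: [486.7, -310.2, 342.9]
ee_rot: [-0.705, 0.71, 0.0, 0.0]
contact_force: [-0.4, -0.2, -0.6]
gripper_width: 26.8
grasp_force: 59.0
```

```bash
python3 -m handwheel '[{"x":0,"y":0.1,"z":0,"ax":0,"ay":0,"az":0},{"x":-0.03,"y":0.2,"z":0,"ax":0,"ay":0,"az":0},{"x":-0.03,"y":0.2,"z":0,"ax":0,"ay":0,"az":0},{"x":-0.03,"y":0.2,"z":0,"ax":0,"ay":0,"az":0},{"x":-0.03,"y":0.2,"z":0,"ax":0,"ay":0,"az":0},{"x":-0.03,"y":0.2,"z":0,"ax":0,"ay":0,"az":0},{"x":-0.02,"y":0.2,"z":0,"ax":0,"ay":0,"az":0},{"x":0,"y":0.2,"z":0,"ax":0,"ay":0,"az":0}]' && python3 -m handwheel '[{"x":0,"y":0.2,"z":0,"ax":0,"ay":0,"az":0},{"x":0,"y":0.2,"z":0,"ax":0,"ay":0,"az":0},{"x":0,"y":0.2,"z":0,"ax":0,"ay":0,"az":0},{"x":0,"y":0.2,"z":0,"ax":0,"ay":0,"az":0},{"x":0,"y":0.2,"z":0,"ax":0,"ay":0,"az":0},{"x":0,"y":0.14,"z":0,"ax":0,"ay":0,"az":0},{"x":0,"y":0,"z":-0.1,"ax":0,"ay":0,"az":0},{"x":0,"y":0,"z":-0.15,"ax":0,"ay":0,"az":0}]';  python3 -m handwheel '[{"x":0,"y":0,"z":-0.15,"ax":0,"ay":0,"az":0},{"x":0,"y":0,"z":-0.1,"ax":0,"ay":0,"az":0},{"x":0,"y":0,"z":0,"ax":0,"ay":0,"az":0},{"x":0,"y":0,"z":0,"ax":0,"ay":0,"az":0},{"x":0,"y":0,"z":0,"ax":0,"ay":0,"az":0},{"x":0,"y":0,"z":0,"ax":0,"ay":0,"az":0},{"x":0,"y":0,"z":0,"ax":0,"ay":0,"az":0},{"x":0,"y":0,"z":0,"ax":0,"ay":0,"az":0}]'; python3 tip.py pics/t3.png 66 5 36 32.2 218.5
```

```text
clock: 27.75
position: [452.0, -8.9, 342.0]
ee_rot: [-0.705, 0.71, 0.0, 0.0]
contact_force: [0.8, -0.5, -0.9]
gripper_width: 26.5
grasp_force: 59.0
clock: 28.55
position: [453.6, 219.3, 292.5]
ee_rot: [-0.705, 0.709, -0.0, 0.002]
contact_force: [-0.1, 0.1, -0.3]
gripper_width: 26.3
grasp_force: 59.1
clock: 29.35
position: [453.2, 217.7, 242.3]
ee_rot: [-0.705, 0.71, 0.0, 0.001]
contact_force: [-0.5, 1.1, -0.3]
gripper_width: 27.1
grasp_force: 59.1
22 ring [294.2 272.8] [441.6 289.9] r 12.0 exp 14.0
18 ring [281.4 200.3] [452.7 221.7] r 12.3 exp 12.0
14 ring [280.8 120.6] [452.8 156.7] r 10.9 exp 10.0
29.35 [453.2 217.7 242.3]
tip z 144.06792223183078 tip edge if axis=tcp [323. 318.] per mm y [0. 6.]
collar edge [322. 375.] [0. 8.]
bore [324. 267.] top edge of ring [324. 267.]
```

View pics/t3.png

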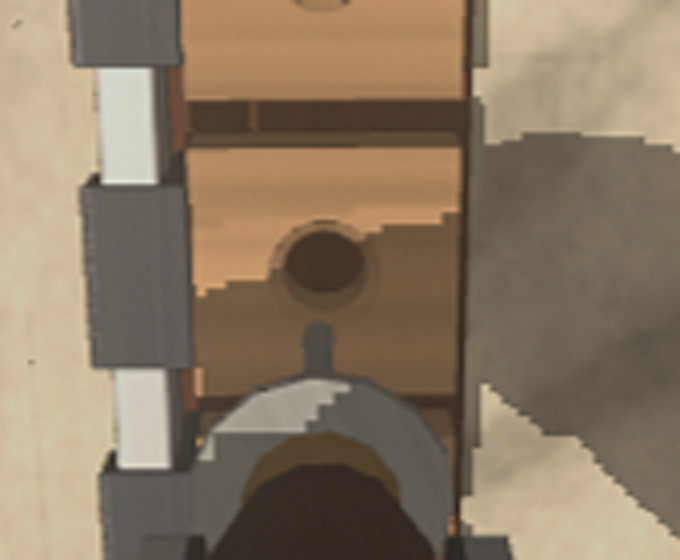

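Medium: bore at crop (324,266), blade tip at (318,321), collar edge at 375. It's off by about half a millimetre, so I'll correct and descend.

```bash
python3 -m handwheel '[{"x":-0.002,"y":0.002,"z":-0.05,"ax":0,"ay":0,"az":0},{"x":0,"y":0,"z":-0.1,"ax":0,"ay":0,"az":0},{"x":0,"y":0,"z":-0.1,"ax":0,"ay":0,"az":0},{"x":0,"y":0,"z":-0.1,"ax":0,"ay":0,"az":0},{"x":0,"y":0,"z":-0.05,"ax":0,"ay":0,"az":0},{"x":0,"y":0,"z":-0.05,"ax":0,"ay":0,"az":0},{"x":0,"y":0,"z":0,"ax":0,"ay":0,"az":0},{"x":0,"y":0,"z":0,"ax":0,"ay":0,"az":0}]' && python3 -m handwheel '[{"x":0,"y":0,"z":-0.04,"ax":0,"ay":0,"az":0},{"x":0,"y":0,"z":-0.03,"ax":0,"ay":0,"az":0},{"x":0,"y":0,"z":-0.02,"ax":0,"ay":0,"az":0},{"x":0,"y":0,"z":-0.01,"ax":0,"ay":0,"az":0},{"x":0,"y":0,"z":-0.004,"ax":0,"ay":0,"az":0},{"x":0,"y":0,"z":0,"ax":0,"ay":0,"az":0},{"x":0,"y":0,"z":0,"ax":0,"ay":0,"az":0},{"x":0,"y":0,"z":0,"ax":0,"ay":0,"az":0}]'
```

```text
clock: 30.2
position: [453.0, 218.3, 152.1]
ee_rot: [-0.705, 0.71, -0.0, 0.0]
contact_force: [-0.2, 0.3, -0.6]
gripper_width: 26.1
grasp_force: 59.1
clock: 31.0
position: [452.8, 218.2, 132.2]
ee_rot: [-0.705, 0.709, -0.0, 0.0]
contact_force: [-2.9, 0.2, 7.2]
gripper_width: 26.5
grasp_force: 59.5
```

Seated at the grasp height. Releasing, and going up towards the small driver.

```bash
python3 -m handwheel '[{"x":0,"y":0,"z":0.006,"ax":0,"ay":0,"az":0},{"x":0,"y":0,"z":0,"ax":0,"ay":0,"az":0},{"x":0,"y":0,"z":0,"ax":0,"ay":0,"az":0},{"x":0,"y":0,"z":0,"ax":0,"ay":0,"az":0},{"x":0,"y":0,"z":0,"ax":0,"ay":0,"az":0},{"x":0,"y":0,"z":0,"ax":0,"ay":0,"az":0},{"x":0,"y":0,"z":0,"ax":0,"ay":0,"az":0},{"x":0,"y":0,"z":0,"ax":0,"ay":0,"az":0}]' 1; python3 -m handwheel '[{"x":0,"y":0,"z":0.05,"ax":0,"ay":0,"az":0},{"x":0,"y":0,"z":0.1,"ax":0,"ay":0,"az":0},{"x":0,"y":0,"z":0.15,"ax":0,"ay":0,"az":0},{"x":0,"y":0,"z":0.2,"ax":0,"ay":0,"az":0},{"x":0,"y":0,"z":0.2,"ax":0,"ay":0,"az":0},{"x":0,"y":0,"z":0.2,"ax":0,"ay":0,"az":0},{"x":0,"y":0,"z":0.1,"ax":0,"ay":0,"az":0},{"x":0,"y":0,"z":0,"ax":0,"ay":0,"az":0}]'; python3 -m handwheel '[{"x":0,"y":-0.1,"z":0,"ax":0,"ay":0,"az":0},{"x":0,"y":-0.2,"z":0,"ax":0,"ay":0,"az":0},{"x":0,"y":-0.2,"z":0,"ax":0,"ay":0,"az":0},{"x":0,"y":-0.2,"z":0,"ax":0,"ay":0,"az":0},{"x":0,"y":-0.2,"z":0,"ax":0,"ay":0,"az":0},{"x":0,"y":-0.2,"z":0,"ax":0,"ay":0,"az":0},{"x":0,"y":-0.2,"z":0,"ax":0,"ay":0,"az":0},{"x":0.025,"y":-0.2,"z":0,"ax":0,"ay":0,"az":0}]'; python3 -m handwheel '[{"x":0,"y":-0.14,"z":0,"ax":0,"ay":0,"az":0},{"x":0,"y":-0.05,"z":0,"ax":0,"ay":0,"az":0},{"x":0,"y":0,"z":-0.1,"ax":0,"ay":0,"az":0},{"x":0,"y":0,"z":-0.1,"ax":0,"ay":0,"az":0},{"x":0,"y":0,"z":-0.1,"ax":0,"ay":0,"az":0},{"x":0,"y":0,"z":-0.1,"ax":0,"ay":0,"az":0},{"x":0,"y":0,"z":0,"ax":0,"ay":0,"az":0},{"x":0,"y":0,"z":0,"ax":0,"ay":0,"az":0}]'
```

```text
clock: 31.8
position: [452.6, 218.0, 132.1]
ee_rot: [-0.705, 0.71, -0.0, -0.0]
contact_force: [0.5, -0.0, 0.1]
gripper_width: 85.6
grasp_force: 0.0
clock: 32.6
position: [453.9, 218.7, 336.9]
ee_rot: [-0.705, 0.71, -0.001, 0.004]
contact_force: [-0.2, 1.0, -0.8]
gripper_width: 85.1
grasp_force: 0.0
clock: 33.4
position: [456.5, -83.6, 331.8]
ee_rot: [-0.705, 0.709, 0.0, -0.0]
contact_force: [1.2, 0.3, 0.4]
gripper_width: 85.6
grasp_force: 0.0
clock: 34.2
position: [457.7, -119.7, 252.3]
ee_rot: [-0.705, 0.709, -0.0, -0.0]
contact_force: [-1.4, 0.6, -0.6]
gripper_width: 85.6
grasp_force: 0.0
```

```bash
python3 -m handwheel '[{"x":0,"y":0,"z":-0.1,"ax":0,"ay":0,"az":0},{"x":0,"y":0,"z":-0.15,"ax":0,"ay":0,"az":0},{"x":0,"y":0,"z":-0.15,"ax":0,"ay":0,"az":0},{"x":0,"y":0,"z":-0.15,"ax":0,"ay":0,"az":0},{"x":0,"y":0,"z":-0.08,"ax":0,"ay":0,"az":0},{"x":0,"y":0,"z":0,"ax":0,"ay":0,"az":0},{"x":0,"y":0,"z":0,"ax":0,"ay":0,"az":0},{"x":0,"y":0,"z":0,"ax":0,"ay":0,"az":0}]'; python3 -m handwheel '[{"x":0,"y":0,"z":0,"ax":0,"ay":0,"az":0},{"x":0,"y":0,"z":0,"ax":0,"ay":0,"az":0},{"x":0,"y":0,"z":0,"ax":0,"ay":0,"az":0},{"x":0,"y":0,"z":0,"ax":0,"ay":0,"az":0},{"x":0,"y":0,"z":0,"ax":0,"ay":0,"az":0},{"x":0,"y":0,"z":0,"ax":0,"ay":0,"az":0},{"x":0,"y":0,"z":0,"ax":0,"ay":0,"az":0},{"x":0,"y":0,"z":0,"ax":0,"ay":0,"az":0}]' -1;  python3 -m handwheel '[{"x":0,"y":0,"z":0.05,"ax":0,"ay":0,"az":0},{"x":0,"y":0,"z":0.1,"ax":0,"ay":0,"az":0},{"x":0,"y":0,"z":0.15,"ax":0,"ay":0,"az":0},{"x":0,"y":0,"z":0.15,"ax":0,"ay":0,"az":0},{"x":0,"y":0,"z":0.15,"ax":0,"ay":0,"az":0},{"x":0,"y":0,"z":0.15,"ax":0,"ay":0,"az":0},{"x":0,"y":0,"z":0.15,"ax":0,"ay":0,"az":0},{"x":0,"y":0,"z":0.15,"ax":0,"ay":0,"az":0}]'
```

```text
clock: 35.0
position: [459.1, -119.9, 127.9]
ee_rot: [-0.705, 0.709, -0.001, 0.001]
contact_force: [-0.5, 0.3, -0.3]
gripper_width: 85.2
grasp_force: 0.0
clock: 35.8
position: [457.8, -120.0, 126.3]
ee_rot: [-0.705, 0.71, -0.0, 0.0]
contact_force: [-0.1, 0.3, 3.7]
gripper_width: 20.2
grasp_force: 58.5
clock: 36.6
position: [457.1, -120.0, 337.8]
ee_rot: [-0.705, 0.71, -0.0, 0.0]
contact_force: [1.3, 0.0, -1.2]
gripper_width: 20.2
grasp_force: 58.6
```

```bash
python3 -m handwheel '[{"x":0,"y":0.1,"z":0,"ax":0,"ay":0,"az":0},{"x":-0.023,"y":0.2,"z":0,"ax":0,"ay":0,"az":0},{"x":0,"y":0.2,"z":0,"ax":0,"ay":0,"az":0},{"x":0,"y":0.2,"z":0,"ax":0,"ay":0,"az":0},{"x":0,"y":0.2,"z":0,"ax":0,"ay":0,"az":0},{"x":0,"y":0.2,"z":0,"ax":0,"ay":0,"az":0},{"x":0,"y":0.2,"z":0,"ax":0,"ay":0,"az":0},{"x":0,"y":0.074,"z":0,"ax":0,"ay":0,"az":0}]' && python3 -m handwheel '[{"x":0,"y":0,"z":-0.1,"ax":0,"ay":0,"az":0},{"x":0,"y":0,"z":-0.15,"ax":0,"ay":0,"az":0},{"x":0,"y":0,"z":-0.15,"ax":0,"ay":0,"az":0},{"x":0,"y":0,"z":-0.1,"ax":0,"ay":0,"az":0},{"x":0,"y":0,"z":0,"ax":0,"ay":0,"az":0},{"x":0,"y":0,"z":0,"ax":0,"ay":0,"az":0},{"x":0,"y":0,"z":0,"ax":0,"ay":0,"az":0},{"x":0,"y":0,"z":0,"ax":0,"ay":0,"az":0}]'; python3 tip.py pics/t4.png 60 4 34 26.3 154.5
```

```text
clock: 37.4
position: [452.7, 157.4, 336.1]
ee_rot: [-0.706, 0.709, 0.0, 0.0]
contact_force: [-0.5, -0.6, -1.0]
gripper_width: 20.2
grasp_force: 58.7
clock: 38.2
position: [453.7, 155.1, 237.6]
ee_rot: [-0.705, 0.71, -0.0, 0.001]
contact_force: [-0.1, -0.1, 0.2]
gripper_width: 20.7
grasp_force: 58.8
18 ring [280.7 261.8] [454.4 214. ] r 12.9 exp 12.0
14 ring [281.9 199.6] [453.  157.1] r 10.1 exp 10.0
38.2 [453.7 155.1 237.6]
tip z 151.27428507426566 tip edge if axis=tcp [324. 343.] per mm y [0. 5.]
collar edge [322. 399.] [0. 8.]
bore [328. 266.] top edge of ring [328. 266.]
```

View pics/t4.png

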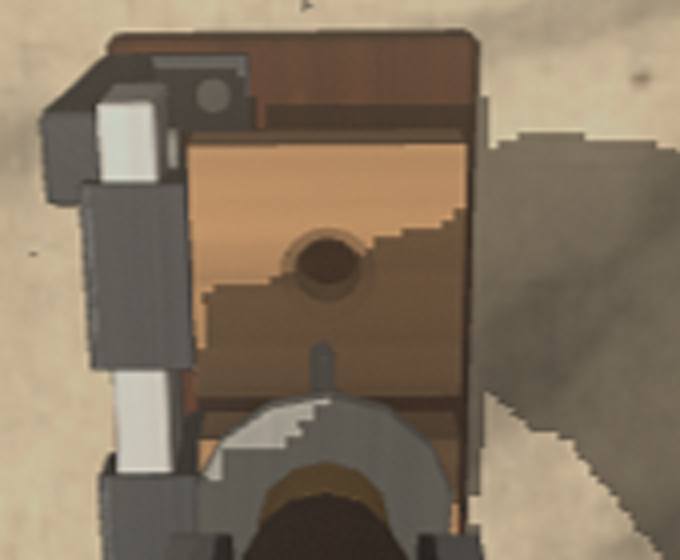

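Small: bore ring at crop (328,265), blade tip at (321,342). Correcting x by about -0.8 mm and y by -0.4 mm, then descending.

```bash
python3 -m handwheel '[{"x":-0.004,"y":-0.002,"z":-0.05,"ax":0,"ay":0,"az":0},{"x":0,"y":0,"z":-0.1,"ax":0,"ay":0,"az":0},{"x":0,"y":0,"z":-0.1,"ax":0,"ay":0,"az":0},{"x":0,"y":0,"z":-0.1,"ax":0,"ay":0,"az":0},{"x":0,"y":0,"z":-0.05,"ax":0,"ay":0,"az":0},{"x":0,"y":0,"z":-0.05,"ax":0,"ay":0,"az":0},{"x":0,"y":0,"z":0,"ax":0,"ay":0,"az":0},{"x":0,"y":0,"z":0,"ax":0,"ay":0,"az":0}]' && python3 -m handwheel '[{"x":0,"y":0,"z":-0.04,"ax":0,"ay":0,"az":0},{"x":0,"y":0,"z":-0.03,"ax":0,"ay":0,"az":0},{"x":0,"y":0,"z":-0.02,"ax":0,"ay":0,"az":0},{"x":0,"y":0,"z":-0.01,"ax":0,"ay":0,"az":0},{"x":0,"y":0,"z":-0.004,"ax":0,"ay":0,"az":0},{"x":0,"y":0,"z":0,"ax":0,"ay":0,"az":0},{"x":0,"y":0,"z":0,"ax":0,"ay":0,"az":0},{"x":0,"y":0,"z":0,"ax":0,"ay":0,"az":0}]'
```

```text
clock: 39.05
position: [452.7, 154.6, 146.5]
ee_rot: [-0.705, 0.71, -0.0, 0.0]
contact_force: [-0.3, 1.0, -0.7]
gripper_width: 20.5
grasp_force: 58.7
clock: 39.85
position: [452.7, 154.8, 126.3]
ee_rot: [-0.705, 0.709, -0.0, 0.001]
contact_force: [-1.0, 1.1, 5.5]
gripper_width: 20.5
grasp_force: 59.2
```

```bash
python3 -m handwheel '[{"x":0,"y":0,"z":0.006,"ax":0,"ay":0,"az":0},{"x":0,"y":0,"z":0,"ax":0,"ay":0,"az":0},{"x":0,"y":0,"z":0,"ax":0,"ay":0,"az":0},{"x":0,"y":0,"z":0,"ax":0,"ay":0,"az":0},{"x":0,"y":0,"z":0,"ax":0,"ay":0,"az":0},{"x":0,"y":0,"z":0,"ax":0,"ay":0,"az":0},{"x":0,"y":0,"z":0,"ax":0,"ay":0,"az":0},{"x":0,"y":0,"z":0,"ax":0,"ay":0,"az":0}]' 1; python3 -m handwheel '[{"x":0,"y":0,"z":0.05,"ax":0,"ay":0,"az":0},{"x":0,"y":0,"z":0.1,"ax":0,"ay":0,"az":0},{"x":0,"y":0,"z":0.15,"ax":0,"ay":0,"az":0},{"x":0,"y":0,"z":0.2,"ax":0,"ay":0,"az":0},{"x":0,"y":0,"z":0.2,"ax":0,"ay":0,"az":0},{"x":0,"y":0,"z":0.2,"ax":0,"ay":0,"az":0},{"x":0,"y":0,"z":0.1,"ax":0,"ay":0,"az":0},{"x":0,"y":0,"z":0,"ax":0,"ay":0,"az":0}]';python3 - <<'E'
from h import *
w=arm.get_image("wrist")[:,:,::-1];sc=arm.get_image("scene")[:,:,::-1]
o=np.zeros((420,800,3),np.uint8);o[:,:400]=w[:,80:480];o[:,400:]=cv2.resize(sc[125:261,180:310],(400,420));cv2.imwrite("pics/c8.png",o)
E
```

```text
clock: 40.65
position: [452.2, 154.4, 126.5]
ee_rot: [-0.705, 0.71, 0.0, -0.0]
contact_force: [1.0, 0.1, -0.4]
gripper_width: 85.5
grasp_force: 0.0
clock: 41.45
position: [453.5, 155.0, 331.1]
ee_rot: [-0.705, 0.71, -0.001, 0.004]
contact_force: [-0.5, 0.1, -0.5]
gripper_width: 85.7
grasp_force: 0.0
```

View pics/c8.png

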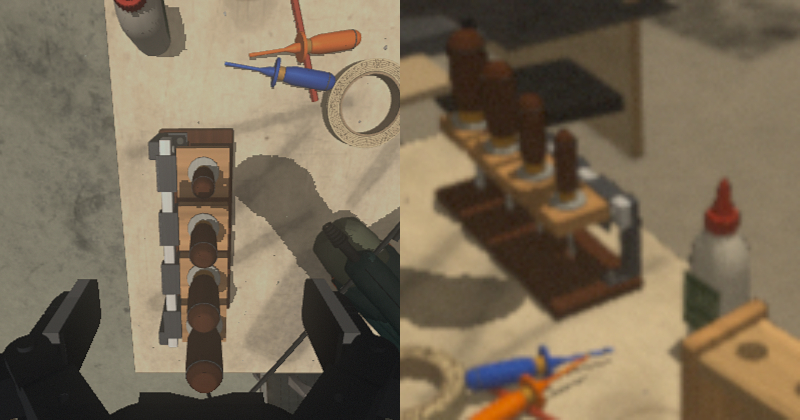

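Both views show all four drivers upright in their holders (scene crop x 465-568) with collars down. The bottle is standing and the gripper is clear, so I'm handing in.

```bash
python3 -c "
from bench import arm
print(arm.job_done())"
```

```text
the job is handed in; nothing more can be done
None
```

All four drivers are upright in the holders bored for them, collars down and let go, with the glue bottle still standing; the job was handed in at about 42 s of the 136 s allowed, and no verdict came back.

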